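# Power up the laser cutter from its desk console

### The arm

A 7-joint arm with a two-finger parallel gripper is mounted at the origin on the work surface. World frame = base frame: x ahead of the robot, y to its left, z up, the work surface at z = 0. Lengths are in m, angles in degrees, forces in N, time in s.
With the tool pointing down it reaches from about 0.425 to 0.875 m from the base axis. Payload 4.7 kg.
Tool frame: the origin (TCP) lies midway between the tips of the shut fingers; the grasp point (between the pads) lies env.grip_point_offset behind it (env.grip_point_offset is the distance from the TCP to the grasp point, in m); z points along the fingers, y is the line along which they close (so a half turn about z gives the same grasp; the last joint's range is limited). The gripper opens to 87 mm and grips with 3 to 60 N. Pads are 19 mm wide; open, the fingers measure 117 mm over their backs; the gripper's body (75 mm by 190 mm) begins 51 mm behind the grasp point.
Start: joints at [67.729, 18.392, -4.016, 83.108, 1.295, 78.541, -3.26], TCP at [0.255, -0.598, 0.223] pointing down, gripper open.
Joint ranges: [-163.93, 163.93], [-17.29, 119.83], [-79.2, 71.16], [3.27, 140.29], [-89.18, 269.18], [5.43, 117.66], [-154.24, 154.24]. Speed limits (degrees/s): [147.25, 147.25, 180, 180, 180, 180, 180].

### API

Orientations are given as [roll, pitch, yaw] about the fixed x, y, z axes, in that order (R = Rz(yaw) Ry(pitch) Rx(roll)).
In Python, from cell import env gives the robot as it stands.
- The arm moves only by the shell command python3 -m creep 'ROWS' [FORCE]. ROWS is a JSON object of lists of equal length, an entry for each row: "translation": the shift along the tool's x, y, z in units of 0.08 m (1.0 is 0.08 m), a list of three; "turn": the turn, a rotation vector about the tool's x, y, z in units of 180 degrees (1.0 is 180 degrees), a list of three; "grip": the opening, from 0 (shut) to 1 (fully open). In form: {"translation": [[x, y, z], ...], "turn": [[ax, ay, az], ...], "grip": [grip, ...]}. A call has 1 to 5 rows; each row shifts and turns the commanded pose from where the row before left it, along the tool's axes as they then stand; what a row does not reach is not made up. A row lasts 1/8 s, in which the tool goes at most 62.5 mm and 10.7 degrees, less where a joint would pass 70% of its speed; a pose out of reach is approached as far as the arm can. A call with a number of a shift or a turn outside -1 to 1 is refused whole. A call with a gripper value outside its range is refused whole. The fingers move at their own pace and stop on an object; FORCE is the grip in N (left out, the last holds). Time passes only in rows, so rows that do not move let the fingers close. It gives the time, the measured TCP pose, the force, the opening and the grip force at its end, in the units of the state.
- env.get_obs(): the state, without advancing time (a new reading comes with each control period).
- env.read_camera(name): name is "side" or "top" or "wrist"; returns a dict with "frame" (400x640x3 uint8, red, green, blue), "z_map" (400x640 float32, m along the optical axis (not along the pixel's ray), 0 where there is no reading), "K" (3x3 intrinsics, pixels), "rvec" (rotation vector, rad) and "tvec" (3), from world to camera coordinates, as OpenCV has them. Camera axes: x right, y down, z forward; pixel columns grow to the right and rows downward; lengths in m; the calibration is good to about 2 mm. A picture is of the moment at which its call begins.
- env.sign_off(): hands the job in; it is judged then, once.
The state is a dict: "time_s": time; "qpos": joint angles; "joint_velocities": joint speeds; "effort": joint torques, N m; "tool_pos": TCP position; "tool_rot": TCP orientation; "force": force on the tool from outside, world axes, zero at the start; "wrist_torque": the same for the moment, N m; "grip_width": finger opening in m; "grasp_force": force on a finger pad.
Only numpy, scipy, OpenCV 4.12 (cv2) and the standard library are available. Lean on these libraries where they do the work, as an engineer would, in place of code of your own. Each camera call takes 0.05 s, during which the arm holds its last target. There are 200 camera calls.

### The job

Start up the laser cutter at its desk console with light fingertip presses on the white-lined far ends of three rocker switches: first the water chiller (the round rocker), then the fume extraction (the wide rocker), and last the laser supply (the narrow rocker), so that each is tipped over to on. Do not shift or pick up the console, keep off its emergency stop, key and power dial, and leave the tape roll, bottle and mug where they stand.

Things in the scene. Friction and masses are not known exactly. Their poses are not given: they have to be found in the camera images.
- console: Loose grey steel desk console (mm): 190 deep, 340 wide, 2.6 kg, on rubber feet. Origin: centre of its underside on the bench; x from its front (robot side) to its back, y to its left, z up. Panel centre 72 above the bench, panel rising 10 deg towards +x. Row along y, 34 in front of the panel's centre: extraction y +115, chiller +45, laser -25, emergency stop -115.
- chiller (a joint): Round black rocker, 34 diameter, bezel 42 diameter and 3 high; tips fore and aft on a pivot line along console y, 8 above the panel. Rad: 0 off (at the start, far end with its white line standing up), 0.44 fully on (far end down); it switches past the middle, at 0.26. Pressing the far end takes about 4 N all the way down to a hard stop, and it stays where it is left.
- extraction (a joint): Wide black rocker, 42 fore-aft x 34, slightly hollow face, bezel 50 x 42. Same pivot height, stiffness and angles as the chiller: 0 off at the start, 0.44 on.
- laser (a joint): Narrow black rocker, 42 fore-aft x 14, slightly hollow face, bezel 50 x 22. Same pivot height, stiffness and angles as the chiller: 0 off at the start, 0.44 on.
- chiller_on_end (a point): Point on the top face of the round rocker's far end, 13.5 from the pivot line, 3.5 short of the rim: press down here. Moves with the rocker: sinks about 6 from off to on.
- extraction_on_end (a point): Point on the top face of the wide rocker's far end, 15.5 from the pivot line, 5.5 short of the end edge (which stands about 3 higher while off): press down here. Moves with the rocker: sinks about 6 from off to on.
- laser_on_end (a point): Point on the top face of the narrow rocker's far end, 15.5 from the pivot line, 5.5 short of the end edge (which stands about 3 higher while off): press down here. Moves with the rocker: sinks about 6 from off to on.
- estop: Red mushroom emergency-stop button, 40 diameter, top 42 above the panel, on a yellow disc at the right end of the rocker row. Origin 14 above the panel on its axis. Keep off.
- power_dial: Black round power dial, 26 diameter, 19 high, on the panel behind the gap between the round and narrow rockers (console x = +54, y = +4). Origin at its foot; its angle varies. Keep off.
- key: Key switch with a brass key standing in it, 33 high, on the panel's back right (console x = +51, y = -85). Origin at its foot. Keep off.
- tape_roll: Roll of masking tape lying flat, 80 diameter, 48 high, origin under its centre. Bystander.
- lens_cleaner: White bottle, 52 diameter, 130 high, origin under its centre. Bystander.
- mug: White mug, 76 diameter, 88 high, handle at its +y, origin under its centre. Bystander.

How it is judged:
By the outcome, as a careful person would: the job done as asked, in the order asked, and still so for the second after the job is handed in, with the robot touching nothing.
It also fails if it takes over 38 s, if anything falls off the work surface, if the arm or the gripper's body presses on something with over 40 N, if the wrist force passes 120 N, or if a joint passes its speed limit or range.

## Working session

There is one attempt and no reset: what is moved stays moved. The work goes in short steps, Python scripts to look and compute and a shell command to move; the robot and the scene stay as the last step left them, time stands still between calls to the robot, and variables do not carry over. Pictures are saved under pics/ and viewed, at most 10 in all, crops included, and the job is handed in when it is done.

```bash
ls; mkdir -p pics; cat > h.py <<'E'
import numpy as np, cv2
from cell import env
def cam(n):
    c=env.read_camera(n); R=cv2.Rodrigues(np.array(c['rvec']))[0]; c['R']=R
    return c
def pts(c):
    z=c['z_map']; K=np.array(c['K']); v,u=np.mgrid[:z.shape[0],:z.shape[1]]
    p=np.stack([(u-K[0,2])/K[0,0]*z,(v-K[1,2])/K[1,1]*z,z],-1)
    w=(p-np.array(c['tvec']).ravel())@c['R']; w[z==0]=np.nan
    return w
def proj(c,P):
    return cv2.projectPoints(np.array(P,float).reshape(-1,1,3),np.array(c['rvec'],float),np.array(c['tvec'],float),np.array(c['K']),None)[0].reshape(-1,2)
def save(n,im): cv2.imwrite('pics/'+n,im[...,::-1])
E
python3 - <<'E'
from h import *
print(env.get_obs(), env.grip_point_offset)
for n in('top','side'):
    c=cam(n); save(n+'0.png',c['frame']); np.savez(n+'0.npz',**{k:c[k] for k in('frame','z_map','K','rvec','tvec')})
E
```

```text
pics
{'time_s': 0.0, 'qpos': array([67.72908997, 18.4390617 , -4.01419662, 83.17655986,  1.2958543 ,
       78.53865702, -3.26172404]), 'joint_velocities': array([ 0.0911748 ,  0.00860967,  0.00520576, -0.01002416,  0.13220188,
       -0.0192111 ,  0.04110138]), 'effort': array([-2.96711187e-05, -4.91296363e+01, -4.03870884e-01, -3.12527168e+01,
       -6.38241973e-02,  4.37527313e-02,  1.89922807e-04]), 'tool_pos': array([ 0.2545155 , -0.59749652,  0.22144677]), 'tool_rot': array([-1.79891006e+02,  6.98991549e-03,  2.30778828e+01]), 'force': array([ 0.38613207, -0.36366497, -0.00203287]), 'wrist_torque': array([0.00841729, 0.00278805, 0.00544476]), 'grasp_force': 0.0, 'grip_width': 0.08689302922859261} 0.0187
```

View pics/top0.png

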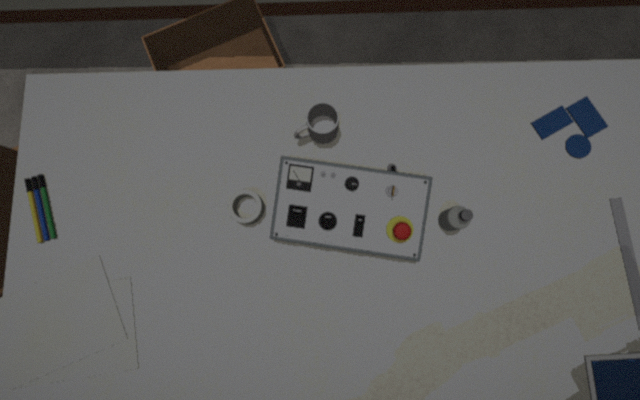

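View pics/side0.png

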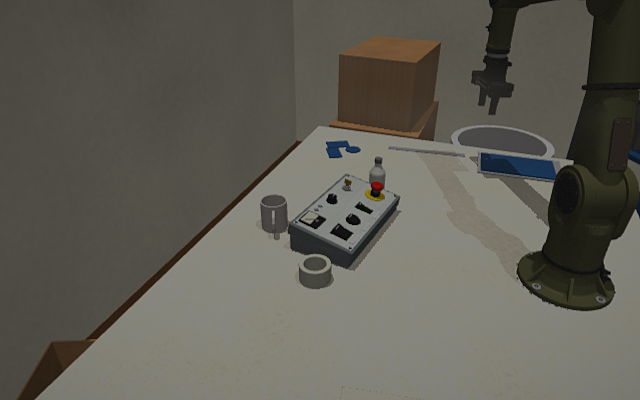

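The top view shows the console at about (350,208). In that image +x is up and +y is left. Extraction is at (297,216), chiller at (328,221), laser at (359,225) and the e-stop at (401,231). The side view shows the tape and mug by the console's left end and the bottle at its right end.

```bash
cat > fit.py <<'E'
from h import *
c=dict(np.load('top0.npz')); c['R']=cv2.Rodrigues(c['rvec'])[0]; w=pts(c)
roi=np.zeros(w.shape[:2],bool); roi[150:268,265:440]=1
m=roi&(w[...,2]>.045)&(w[...,2]<.1)
n,l,s,_=cv2.connectedComponentsWithStats(m.astype(np.uint8)); m=l==1+s[1:,4].argmax()
P=w[m]; (r)=cv2.minAreaRect((P[:,:2]*1000).astype(np.float32)); print('rect',r)
A=np.c_[P[:,:2],np.ones(len(P))]; k=np.ones(len(P),bool)
for _ in range(8):
    q=np.linalg.lstsq(A[k],P[k,2],rcond=None)[0]; k=abs(A@q-P[:,2])<.004
print('plane',q,np.degrees(np.arctan(np.hypot(*q[:2]))),'yaw',np.degrees(np.arctan2(q[1],q[0])))
for n_,u,v in(('ext',297,216),('chi',328,221),('las',359,225),('est',401,231),('c',352,208)):
    print(n_,np.nanmedian(w[v-2:v+3,u-2:u+3].reshape(-1,3),0))
print('bench',np.nanmedian(w[280:330,200:300,2]))
im=c['frame'][145:275,260:445]; save('crop0.png',cv2.convertScaleAbs(cv2.resize(im,None,fx=4.3,fy=4.3,interpolation=2),alpha=1.5))
E
python3 fit.py
```

```text
rect ((582.88232421875, -33.05598449707031), (340.6240539550781, 198.45436096191406), 80.88981628417969)
plane [ 0.17333767 -0.0272519  -0.0281028 ] 9.952196918374954 yaw -8.934824414882424
ext [0.55924328 0.08453175 0.07483118]
chi [0.54735031 0.01579478 0.07549136]
las [ 0.53771497 -0.05234513  0.07457652]
est [ 0.52150316 -0.13760766  0.10793472]
c [ 0.57554277 -0.0378734   0.07357767]
bench 0.0006463108862135022
```

View pics/crop0.png

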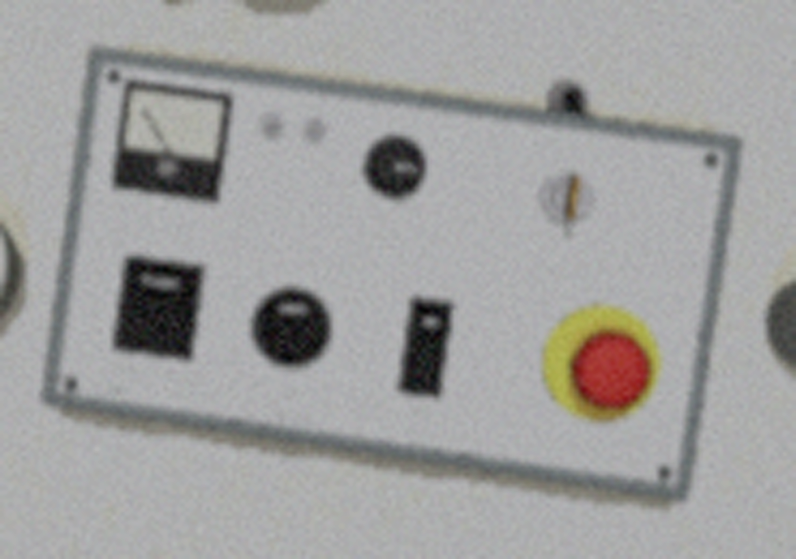

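```bash
cat > fit2.py <<'E'
from h import *
from scipy.optimize import least_squares
c=dict(np.load('top0.npz')); c['R']=cv2.Rodrigues(c['rvec'])[0]
g=cv2.cvtColor(c['frame'],cv2.COLOR_RGB2GRAY); obs=[]
for u,v in((297,216),(328,221),(359,225)):
    b=g[v-16:v+17,u-16:u+17].astype(float); t=(np.median(b)+b.min())/2
    n,l,s,ce=cv2.connectedComponentsWithStats((b<t).astype(np.uint8)); i=1+s[1:,4].argmax()
    obs.append(ce[i]+[u-16,v-16]); print(obs[-1],s[i])
a=np.radians(10)
def W(p,L):
    th=p[2]; R=np.array([[np.cos(th),-np.sin(th)],[np.sin(th),np.cos(th)]])
    L=np.array(L,float); return np.c_[L[:,:2]@R.T+p[:2],L[:,2]]
def on(s,y,h): # s along slope from panel centre, h normal
    return [s*np.cos(a)-h*np.sin(a),y,.072+s*np.sin(a)+h*np.cos(a)]
L=[on(-.034,y,.006) for y in(.115,.045,-.025)]
f=lambda p:(proj(c,W(p,L))-np.array(obs)).ravel()
r=least_squares(f,[.574,-.034,-.157]); print(r.x,np.degrees(r.x[2]),r.fun.round(2))
p=r.x
al=.22
for n,y,d in(('chi',.045,.0135),('ext',.115,.0155),('las',-.025,.0155)):
    print(n,'off/on',W(p,[on(-.034+d*np.cos(al),y,.008+d*np.sin(al)),on(-.034+d*np.cos(al),y,.008-d*np.sin(al))]).round(4).tolist())
E
python3 fit2.py
python3 -m creep '{"translation":[[0,0,0],[0,0,0],[0,0,0]],"turn":[[0,0,0.059],[0,0,0.059],[0,0,0.059]],"grip":[0,0,0]}' 10
```

```text
[296.33053221 216.40056022] [  6   5  20  23 357]
[327.25438596 220.99561404] [  7   7  18  18 228]
[358.61904762 225.49206349] [ 10   6  12  22 189]
[ 0.57471714 -0.03254524 -0.15766633] -9.033615412412416 [-0.13  0.01  0.06 -0.05  0.07  0.04]
chi off/on [[0.5597, 0.0154, 0.0792], [0.5607, 0.0153, 0.0734]]
ext off/on [[0.5725, 0.0843, 0.0799], [0.5736, 0.0841, 0.0733]]
las off/on [[0.5505, -0.054, 0.0799], [0.5516, -0.0542, 0.0733]]
time_s: 0.48
tool_pos: [0.2546, -0.5977, 0.2219]
tool_rot: [-179.9, 0.0, -9.1]
force: [-1.1, -0.2, 0.1]
grip_width: 0.0649
grasp_force: 0.0
```

```bash

python3 -m creep '{"translation":[[0.21,-0.67,0],[0.21,-0.67,0],[0.21,-0.67,0],[0.21,-0.67,0],[0.21,-0.67,0]],"turn":[[0,0,0],[0,0,0],[0,0,0],[0,0,0],[0,0,0]],"grip":[0,0,0,0,0]}'
python3 -m creep '{"translation":[[0.21,-0.67,0],[0.21,-0.67,0],[0.21,-0.67,0],[0.21,-0.67,0],[0.21,-0.67,0]],"turn":[[0,0,0],[0,0,0],[0,0,0],[0,0,0],[0,0,0]],"grip":[0,0,0,0,0]}'
```

```text
time_s: 1.1
tool_pos: [0.3792, -0.344, 0.2222]
tool_rot: [-180.0, 0.0, -8.8]
force: [0.9, -0.3, 0.2]
grip_width: 0.0149
grasp_force: 0.0
time_s: 1.72
tool_pos: [0.5029, -0.0923, 0.2224]
tool_rot: [180.0, 0.0, -8.8]
force: [1.2, -1.2, 0.4]
grip_width: 0.0006
grasp_force: 0.0
```

```bash

python3 -m creep '{"translation":[[0.2,-0.55,0],[0.2,-0.55,0],[0,0,0.55],[0,0,0.55],[0,0,0]],"turn":[[0,0,0],[0,0,0],[0,0,0],[0,0,0],[0,0,0]],"grip":[0,0,0,0,0]}'
python3 - <<'E'
from h import *
c=cam('wrist'); save('wr1.png',c['frame']); o=env.get_obs(); print(o['tool_pos'],o['tool_rot'])
w=pts(c); print(proj(c,[[.5597,.0154,.0792],[.5725,.0843,.0799],[.5505,-.054,.0799],o['tool_pos']]))
s=cam('side'); save('sd1.png',cv2.resize(s['frame'][130:300,240:440],None,fx=4,fy=3.5,interpolation=2))
E
```

```text
time_s: 2.35
tool_pos: [0.5444, -0.0119, 0.131]
tool_rot: [180.0, 0.5, -8.8]
force: [-0.2, -0.4, 1.2]
grip_width: 0.0005
grasp_force: 0.0
[ 0.54658407 -0.01184889  0.13363306] [179.99767645   0.1854578   -8.77695642]
[[281.2823021  198.80575849]
 [187.38975522 196.45543691]
 [374.58403998 197.14558201]
 [320.18298662 242.36552655]]
```

View pics/wr1.png

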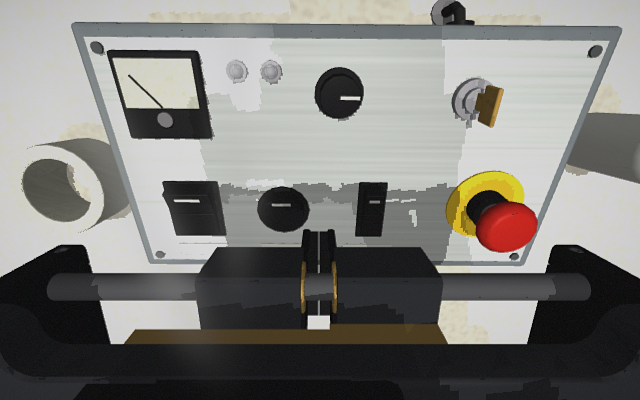

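View pics/sd1.png

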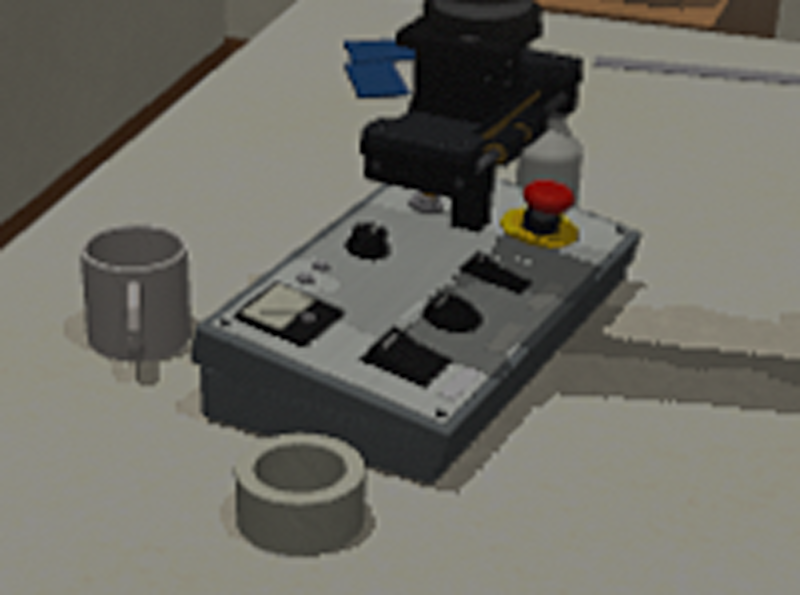

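The wrist view shows the shut fingertips at (320,242). The rockers are at extraction (192,208), chiller (283,209) and laser (371,209), and their white lines are at rows 202–205. I'll check the model against this closer view once the arm has settled.

```bash
cat > chk.py <<'E'
from h import *
import io,contextlib
with contextlib.redirect_stdout(io.StringIO()): from fit2 import on,W,p
c=cam('wrist'); w=pts(c); o=env.get_obs(); print(o['tool_pos'],o['force'])
print('cam',(-c['R'].T@np.array(c['tvec']).ravel()).round(3))
im=c['frame'].copy()
for y in(.115,.045,-.025):
    for s,h in((-.034,0.008),(-.034+.025,.003),(-.034-.025,.003)):
        u=proj(c,W(p,[on(s,y,h)]))[0]; cv2.circle(im,tuple(int(round(k)) for k in u),2,(255,0,0),-1)
for y,d in((.045,.0135),(.115,.0155),(-.025,.0155)):
    u=proj(c,W(p,[on(-.034+d*.976,y,.008+d*.218)]))[0]; cv2.circle(im,tuple(int(round(k)) for k in u),2,(0,255,0),-1)
im=im[140:300,120:460]
save('chk1.png',cv2.resize(im,None,fx=2.35,fy=2.35,interpolation=2))
# rocker profile from depth in console frame
R=cv2.Rodrigues(np.array([0,0,p[2]]))[0]
q=(w-np.array([p[0],p[1],.072]))@R
a=np.radians(10); s=q[...,0]*np.cos(a)+q[...,2]*np.sin(a); h=-q[...,0]*np.sin(a)+q[...,2]*np.cos(a)
for n,y in(('ext',.115),('chi',.045),('las',-.025)):
    k=abs(q[...,1]-y)<.005
    print(n,[(b,round(1000*float(np.nanmedian(h[k&(abs(s*1000+34-b)<1.5)])),1)) for b in range(-33,37,3)])
E
python3 chk.py
```

```text
[ 0.54886933 -0.01192246  0.13636025] [-0.62527811 -0.13270289  0.44706706]
cam [ 0.628 -0.023  0.298]
ext [(-33, 0.8), (-30, 1.0), (-27, 1.2), (-24, 3.9), (-21, 6.0), (-18, 6.5), (-15, 6.7), (-12, 7.5), (-9, 7.5), (-6, 8.2), (-3, 8.2), (0, 9.0), (3, 10.2), (6, 10.9), (9, 11.9), (12, 13.4), (15, 14.0), (18, 14.2), (21, 7.9), (24, 1.5), (27, 0.7), (30, 0.8), (33, 0.8), (36, 1.0)]
chi [(-33, 0.9), (-30, 1.0), (-27, 0.9), (-24, 1.0), (-21, 3.6), (-18, 5.6), (-15, 6.6), (-12, 7.7), (-9, 8.2), (-6, 9.0), (-3, 9.6), (0, 10.0), (3, 10.9), (6, 11.5), (9, 12.8), (12, 12.8), (15, 8.8), (18, 3.1), (21, 1.2), (24, 0.7), (27, 1.0), (30, 1.1), (33, 1.0), (36, 0.9)]
las [(-33, 0.9), (-30, 0.9), (-27, 1.7), (-24, 4.0), (-21, 6.1), (-18, 6.6), (-15, 7.0), (-12, 7.4), (-9, 7.9), (-6, 8.3), (-3, 8.7), (0, 9.2), (3, 10.5), (6, 11.3), (9, 12.2), (12, 13.5), (15, 14.2), (18, 13.7), (21, 7.2), (24, 1.3), (27, 0.9), (30, 0.9), (33, 1.0), (36, 0.8)]
```

View pics/chk1.png

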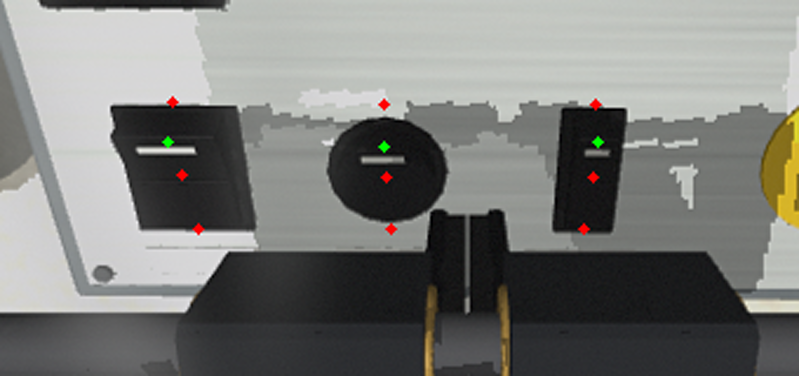

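```bash

python3 -m creep '{"translation":[[0.07,-0.35,0],[0,0,0.25],[0,0,0.25],[0,0,0],[0,0,0]],"turn":[[0,0,0],[0,0,0],[0,0,0],[0,0,0],[0,0,0]],"grip":[0,0,0,0,0]}'
```

```text
time_s: 3.12
tool_pos: [0.5588, 0.0149, 0.0965]
tool_rot: [-180.0, -0.2, -8.8]
force: [0.1, 0.7, 0.1]
grip_width: 0.0003
grasp_force: 0.0
```

```bash

python3 -m creep '{"translation":[[0,0,0]],"turn":[[0,0,0]],"grip":[0]}'
```

```text
time_s: 3.25
tool_pos: [0.5586, 0.0149, 0.0961]
tool_rot: [-180.0, -0.1, -8.8]
force: [0.7, 0.3, -0.1]
grip_width: 0.0004
grasp_force: 0.0
```

```bash

python3 -m creep '{"translation":[[0,0,0.1],[0,0,0.03],[0,0,0.03],[0,0,0],[0,0,0]],"turn":[[0,0,0],[0,0,0],[0,0,0],[0,0,0],[0,0,0]],"grip":[0,0,0,0,0]}'
python3 -m creep '{"translation":[[0,0,0.025],[0,0,0.025],[0,0,0],[0,0,0]],"turn":[[0,0,0],[0,0,0],[0,0,0],[0,0,0]],"grip":[0,0,0,0]}'
```

```text
time_s: 3.88
tool_pos: [0.5575, 0.015, 0.0817]
tool_rot: [180.0, -0.0, -8.8]
force: [-0.4, -0.0, -0.1]
grip_width: 0.0006
grasp_force: 0.0
time_s: 4.38
tool_pos: [0.5584, 0.0148, 0.0782]
tool_rot: [-180.0, -0.1, -8.8]
force: [2.0, -0.3, 3.0]
grip_width: 0.0004
grasp_force: 1.6
```

Contact, at about 3 N. I'll go on in small steps.

```bash

python3 -m creep '{"translation":[[0,0,0.02],[0,0,0.02],[0,0,0]],"turn":[[0,0,0],[0,0,0],[0,0,0]],"grip":[0,0,0]}'
```

```text
time_s: 4.75
tool_pos: [0.5582, 0.0149, 0.0751]
tool_rot: [-180.0, -0.1, -8.8]
force: [3.3, -0.1, 6.5]
grip_width: 0.0005
grasp_force: 2.8
```

```bash

python3 -m creep '{"translation":[[0,0,0.01],[0,0,0]],"turn":[[0,0,0],[0,0,0]],"grip":[0,0]}'
```

```text
time_s: 5.0
tool_pos: [0.5583, 0.0149, 0.0749]
tool_rot: [180.0, -0.1, -8.8]
force: [1.7, -0.4, 9.3]
grip_width: 0.0005
grasp_force: 4.9
```

```bash

python3 -m creep '{"translation":[[0,0,0.01],[0,0,0]],"turn":[[0,0,0],[0,0,0]],"grip":[0,0]}'
```

```text
time_s: 5.25
tool_pos: [0.5583, 0.0149, 0.0748]
tool_rot: [180.0, -0.1, -8.8]
force: [-0.5, -0.3, 14.0]
grip_width: 0.0006
grasp_force: 6.9
```

```bash

python3 -m creep '{"translation":[[0,0,-0.15],[0,0,-0.2],[0.04,-0.44,0],[0,-0.44,0],[0,0,0]],"turn":[[0,0,0],[0,0,0],[0,0,0],[0,0,0],[0,0,0]],"grip":[0,0,0,0,0]}'
python3 -m creep '{"translation":[[0,0,0],[0,0,0.08]],"turn":[[0,0,0],[0,0,0]],"grip":[0,0]}'
sed -i 's/chk1/chk2/' chk.py; python3 chk.py
```

```text
time_s: 5.88
tool_pos: [0.5706, 0.0882, 0.1012]
tool_rot: [-179.9, 0.1, -8.5]
force: [1.2, -0.1, -0.3]
grip_width: 0.0001
grasp_force: 0.0
time_s: 6.12
tool_pos: [0.5716, 0.0826, 0.0946]
tool_rot: [180.0, -0.0, -8.9]
force: [-0.5, 0.1, -0.0]
grip_width: 0.0004
grasp_force: 0.0
[0.57082645 0.08246534 0.09335806] [ 0.15733931  0.29273832 -0.58882885]
cam [0.652 0.071 0.257]
ext [(-33, nan), (-30, nan), (-27, nan), (-24, nan), (-21, nan), (-18, nan), (-15, nan), (-12, nan), (-9, nan), (-6, nan), (-3, nan), (0, nan), (3, nan), (6, nan), (9, nan), (12, nan), (15, 76.6), (18, 75.9), (21, 10.8), (24, 3.2), (27, 33.5), (30, 50.1), (33, 63.7), (36, 1.1)]
chi [(-33, nan), (-30, nan), (-27, nan), (-24, nan), (-21, nan), (-18, nan), (-15, nan), (-12, nan), (-9, nan), (-6, 10.3), (-3, 10.1), (0, 9.6), (3, 8.7), (6, 8.0), (9, 7.9), (12, 7.0), (15, 4.2), (18, 3.4), (21, 1.0), (24, 0.9), (27, 1.0), (30, 0.9), (33, 1.0), (36, 0.8)]
las [(-33, nan), (-30, nan), (-27, nan), (-24, 3.6), (-21, 6.2), (-18, 6.8), (-15, 7.0), (-12, 7.3), (-9, 7.8), (-6, 8.3), (-3, 8.5), (0, 9.5), (3, 10.3), (6, 11.4), (9, 12.3), (12, 13.7), (15, 14.3), (18, 13.7), (21, 7.2), (24, 1.3), (27, 1.0), (30, 0.9), (33, 1.1), (36, 1.1)]
  return np.nanmean(a, axis, out=out, keepdims=keepdims)
```

```bash

python3 -m creep '{"translation":[[0.01,-0.02,0.05],[0,0,0.03],[0,0,0.03],[0,0,0],[0,0,0]],"turn":[[0,0,0],[0,0,0],[0,0,0],[0,0,0],[0,0,0]],"grip":[0,0,0,0,0]}'
python3 -m creep '{"translation":[[0,0,0.025],[0,0,0.025],[0,0,0],[0,0,0]],"turn":[[0,0,0],[0,0,0],[0,0,0],[0,0,0]],"grip":[0,0,0,0]}'
```

```text
time_s: 6.8
tool_pos: [0.5725, 0.0855, 0.0858]
tool_rot: [180.0, -0.0, -8.8]
force: [0.1, 0.3, -0.7]
grip_width: 0.0004
grasp_force: 0.0
time_s: 7.3
tool_pos: [0.5732, 0.0855, 0.0822]
tool_rot: [-180.0, -0.1, -8.8]
force: [2.6, -0.3, 2.1]
grip_width: 0.0009
grasp_force: 1.2
```

```bash

python3 -m creep '{"translation":[[0,0,0.025],[0,0,0.025],[0,0,0]],"turn":[[0,0,0],[0,0,0],[0,0,0]],"grip":[0,0,0]}'
```

```text
time_s: 7.68
tool_pos: [0.5723, 0.0856, 0.0775]
tool_rot: [180.0, 0.0, -8.8]
force: [2.1, 0.4, 3.0]
grip_width: 0.0005
grasp_force: 1.4
```

```bash

python3 -m creep '{"translation":[[0,0,0.02],[0,0,0]],"turn":[[0,0,0],[0,0,0]],"grip":[0,0]}'
```

```text
time_s: 7.92
tool_pos: [0.5721, 0.0855, 0.0758]
tool_rot: [180.0, 0.0, -8.8]
force: [1.0, -0.5, 2.3]
grip_width: 0.0008
grasp_force: 1.1
```

```bash

python3 -m creep '{"translation":[[0,0,0.01],[0,0,0]],"turn":[[0,0,0],[0,0,0]],"grip":[0,0]}'
```

```text
time_s: 8.18
tool_pos: [0.5721, 0.0855, 0.0751]
tool_rot: [180.0, 0.0, -8.8]
force: [2.6, -0.1, 1.5]
grip_width: 0.0003
grasp_force: 0.9
```

```bash

python3 -m creep '{"translation":[[0,0,0.01],[0,0,0]],"turn":[[0,0,0],[0,0,0]],"grip":[0,0]}'
```

```text
time_s: 8.43
tool_pos: [0.5722, 0.0855, 0.0749]
tool_rot: [180.0, 0.0, -8.8]
force: [-0.6, -0.0, 5.7]
grip_width: 0.0007
grasp_force: 2.9
```

```bash

python3 -m creep '{"translation":[[0,0,0.01],[0,0,0]],"turn":[[0,0,0],[0,0,0]],"grip":[0,0]}'
```

```text
time_s: 8.68
tool_pos: [0.5722, 0.0855, 0.0748]
tool_rot: [180.0, 0.0, -8.8]
force: [-2.2, -1.4, 9.5]
grip_width: 0.0002
grasp_force: 4.8
```

```bash

python3 -m creep '{"translation":[[0,0,0.005],[0,0,0]],"turn":[[0,0,0],[0,0,0]],"grip":[0,0]}'
```

```text
time_s: 8.93
tool_pos: [0.5722, 0.0856, 0.0747]
tool_rot: [179.9, 0.0, -8.8]
force: [-2.5, -1.6, 11.8]
grip_width: 0.0002
grasp_force: 5.9
```

```bash

python3 -m creep '{"translation":[[0,0,-0.15],[0,0,-0.2],[0,0.57,0],[-0.01,0.6,0],[0,0.6,0]],"turn":[[0,0,0],[0,0,0],[0,0,0],[0,0,0],[0,0,0]],"grip":[0,0,0,0,0]}'
python3 -m creep '{"translation":[[0,0,0],[0,0,0],[0,0,0]],"turn":[[0,0,0],[0,0,0],[0,0,0]],"grip":[0,0,0]}'
sed -i 's/chk2/chk3/' chk.py; python3 chk.py 2>/dev/null
```

```text
time_s: 9.55
tool_pos: [0.5496, -0.0555, 0.1019]
tool_rot: [180.0, -0.0, -8.7]
force: [0.4, -0.1, 0.3]
grip_width: 0.0006
grasp_force: 0.0
time_s: 9.93
tool_pos: [0.5502, -0.0524, 0.1016]
tool_rot: [-180.0, -0.0, -8.6]
force: [-0.1, 0.5, -1.0]
grip_width: 0.0004
grasp_force: 0.0
[ 0.55025677 -0.05242385  0.10153331] [-0.03876932 -0.03421327  0.56707415]
cam [ 0.631 -0.063  0.264]
ext [(-33, nan), (-30, nan), (-27, nan), (-24, nan), (-21, 14.6), (-18, 13.9), (-15, 13.0), (-12, 12.0), (-9, 11.1), (-6, 10.2), (-3, 8.9), (0, 8.4), (3, 8.0), (6, 7.6), (9, 7.3), (12, 7.1), (15, 6.7), (18, 5.9), (21, 3.7), (24, 1.5), (27, 0.7), (30, 0.7), (33, 0.8), (36, 0.9)]
chi [(-33, nan), (-30, nan), (-27, nan), (-24, nan), (-21, nan), (-18, nan), (-15, nan), (-12, nan), (-9, nan), (-6, nan), (-3, 9.2), (0, 9.5), (3, 8.7), (6, 8.2), (9, 7.7), (12, 6.8), (15, 4.4), (18, 3.2), (21, 0.9), (24, 0.9), (27, 0.9), (30, 1.0), (33, 0.9), (36, 0.9)]
las [(-33, nan), (-30, nan), (-27, nan), (-24, nan), (-21, nan), (-18, nan), (-15, nan), (-12, nan), (-9, nan), (-6, nan), (-3, nan), (0, nan), (3, nan), (6, nan), (9, nan), (12, nan), (15, 14.4), (18, 15.3), (21, 9.7), (24, 3.2), (27, 35.5), (30, 48.6), (33, 65.1), (36, 1.5)]
```

```bash

python3 -m creep '{"translation":[[0,0.02,0.14],[0,0,0.03],[0,0,0.03],[0,0,0],[0,0,0]],"turn":[[0,0,0],[0,0,0],[0,0,0],[0,0,0],[0,0,0]],"grip":[0,0,0,0,0]}'
python3 -m creep '{"translation":[[0,0,0.025],[0,0,0.025],[0,0,0],[0,0,0]],"turn":[[0,0,0],[0,0,0],[0,0,0],[0,0,0]],"grip":[0,0,0,0]}'
```

```text
time_s: 10.6
tool_pos: [0.5499, -0.0559, 0.0855]
tool_rot: [180.0, -0.0, -8.8]
force: [0.2, -0.0, 0.9]
grip_width: 0.0004
grasp_force: 0.0
time_s: 11.1
tool_pos: [0.5506, -0.056, 0.0819]
tool_rot: [180.0, -0.1, -8.8]
force: [1.9, 0.6, 3.2]
grip_width: 0.001
grasp_force: 1.4
```

```bash

python3 -m creep '{"translation":[[0,0,0.025],[0,0,0.025],[0,0,0]],"turn":[[0,0,0],[0,0,0],[0,0,0]],"grip":[0,0,0]}'
```

```text
time_s: 11.48
tool_pos: [0.5495, -0.0558, 0.077]
tool_rot: [-180.0, 0.0, -8.8]
force: [2.1, -1.0, 2.5]
grip_width: 0.0007
grasp_force: 1.3
```

```bash

python3 -m creep '{"translation":[[0,0,0.02],[0,0,0]],"turn":[[0,0,0],[0,0,0]],"grip":[0,0]}'
```

```text
time_s: 11.72
tool_pos: [0.5493, -0.0558, 0.0753]
tool_rot: [180.0, 0.1, -8.8]
force: [1.3, 1.0, 2.2]
grip_width: 0.0002
grasp_force: 1.0
```

```bash

python3 -m creep '{"translation":[[0,0,0.015],[0,0,0]],"turn":[[0,0,0],[0,0,0]],"grip":[0,0]}'
```

```text
time_s: 11.98
tool_pos: [0.5494, -0.0558, 0.0749]
tool_rot: [180.0, 0.1, -8.8]
force: [-0.9, -0.2, 6.5]
grip_width: 0.0005
grasp_force: 3.1
```

```bash

python3 -m creep '{"translation":[[0,0,0.01],[0,0,0]],"turn":[[0,0,0],[0,0,0]],"grip":[0,0]}'
```

```text
time_s: 12.22
tool_pos: [0.5495, -0.0558, 0.0748]
tool_rot: [180.0, 0.0, -8.8]
force: [-1.7, 0.4, 9.5]
grip_width: 0.0004
grasp_force: 5.2
```

```bash

python3 -m creep '{"translation":[[0,0,0.005],[0,0,0]],"turn":[[0,0,0],[0,0,0]],"grip":[0,0]}'
```

```text
time_s: 12.48
tool_pos: [0.5495, -0.0558, 0.0747]
tool_rot: [180.0, 0.0, -8.8]
force: [-2.4, -0.9, 13.1]
grip_width: 0.0002
grasp_force: 6.3
```

Hard stop reached. I'll lift off, back away a little and check.

```bash

python3 -m creep '{"translation":[[0,0,-0.15],[0,0,-0.5],[-0.2,0,-0.4],[-0.2,0,0],[0,0,0]],"turn":[[0,0,0],[0,0,0],[0,0,0],[0,0,0],[0,0,0]],"grip":[0,0,0,0,0]}'
python3 -m creep '{"translation":[[0,0,0],[0,0,0],[0,0,0]],"turn":[[0,0,0],[0,0,0],[0,0,0]],"grip":[0,0,0]}'
sed -i 's/chk3/chk4/' chk.py; python3 chk.py 2>/dev/null
```

```text
time_s: 13.1
tool_pos: [0.5163, -0.051, 0.1564]
tool_rot: [179.9, 0.1, -8.8]
force: [0.2, 0.8, -0.0]
grip_width: 0.0008
grasp_force: 0.0
time_s: 13.48
tool_pos: [0.5182, -0.051, 0.1567]
tool_rot: [-180.0, 0.1, -8.8]
force: [-0.2, 0.5, 0.4]
grip_width: 0.0007
grasp_force: 0.0
[ 0.51818369 -0.0509435   0.15688964] [-0.41240421 -0.56845265  0.13456358]
cam [ 0.599 -0.062  0.319]
ext [(-33, 0.8), (-30, 0.7), (-27, nan), (-24, nan), (-21, 14.5), (-18, 14.1), (-15, 13.0), (-12, 12.0), (-9, 11.0), (-6, 10.2), (-3, 8.9), (0, 8.5), (3, 8.1), (6, 7.8), (9, 7.3), (12, 7.2), (15, 6.8), (18, 6.1), (21, 3.5), (24, 1.9), (27, 0.6), (30, 0.6), (33, 0.9), (36, 0.8)]
chi [(-33, 0.8), (-30, 1.0), (-27, 0.6), (-24, 1.4), (-21, 4.1), (-18, 12.9), (-15, 12.8), (-12, 12.1), (-9, 11.4), (-6, 10.9), (-3, 9.9), (0, 9.3), (3, 8.7), (6, 7.7), (9, 7.8), (12, 6.9), (15, 4.2), (18, 3.4), (21, 0.8), (24, 1.0), (27, 0.9), (30, 0.9), (33, 1.1), (36, 200.0)]
las [(-33, 0.9), (-30, 0.7), (-27, nan), (-24, nan), (-21, 14.7), (-18, 14.0), (-15, 13.2), (-12, 12.1), (-9, 11.0), (-6, 73.3), (-3, 143.0), (0, 142.3), (3, 116.4), (6, 99.6), (9, 114.9), (12, 129.5), (15, 6.9), (18, 5.9), (21, 4.0), (24, 1.6), (27, 1.2), (30, 1.1), (33, 172.2), (36, 185.5)]
```

View pics/chk4.png

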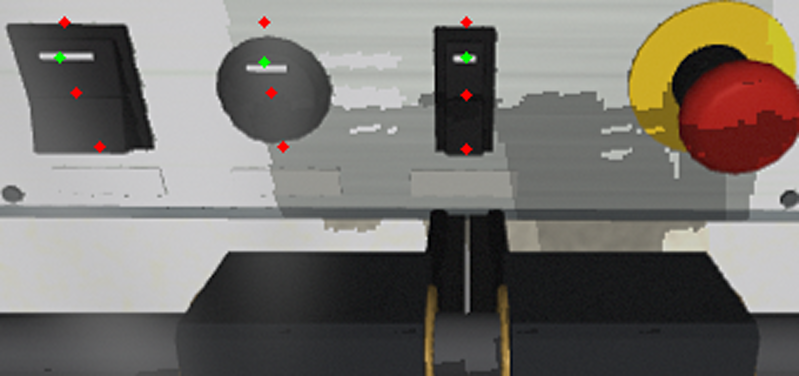

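The picture shows all three rockers with their far ends down and near ends up, which the depth profiles confirm. The console has not shifted and the e-stop is untouched.

```bash
python3 -c "from cell import env; print(env.sign_off())"
```

```text
the job is handed in; nothing more can be done
None
```

I pressed the chiller, then the extraction, then the laser rocker to its hard stop; depth readings show all three on and the console unmoved, and I handed the job in at about 13.5 s with the arm clear.

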